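# Feel for the finger notch in the scrap bin's lid and hold the flap open

### The job

I am bringing a tray of broken bisque: run a fingertip along the top rim of the scrap bin's lid until you find the finger notch, then press down inside the notch so that the flap tips fully open. Finish while still holding the flap open with the fingertip; do not lift, tip or shove the bin, and leave the other things on the bench where they are.

Things in the scene. Friction and masses are not known exactly. Their poses are not given: they have to be found in the camera images.
- bin: Round bench-top scrap bin, loose, 2 kg, 204 mm across: grey body under a flat round steel lid. Origin: centre of its underside, z up. The lid is a snug push fit and does not turn under a light touch. In its middle, 2 mm below the rim, is a D-shaped flap, hinged across the lid 30 mm from the centre on the notch's side and rigidly joined to the paddle in the notch. Pressing the flap itself does nothing.
- lid_centre (a point): Centre of the lid, level with its flat top, 165 mm above the bench; axes as the bin's, -x roughly towards the robot. The flat rim is 30 mm wide (radius 72 to 102 mm, its outer skirt 53 mm tall) and runs all round but for one finger notch in the outer edge. Where the notch is, is not given: its middle is anywhere within 1.7 rad either side of this point's -x direction, so feel or look for it.
- rim_front (a point): Point on the rim's middle (radius 87 mm, level with the lid's top) at the middle of the arc that holds the notch. The notch is a wedge-shaped gap through rim and skirt, open to the top and outwards: two radial edges 0.48 rad apart (33 mm at radius 70 mm, 48 mm at 100 mm), inner end at radius 64 mm, clear to 45 mm below the top. In it, 9 mm down, lies a level paddle, radius 66 to 97 mm.
- flap (a joint): Flap angle in rad: 0 shut, 0.5 fully open against its stop; pressing the paddle down opens it, and a weak spring and its weight shut it when let go. At 0.5 the paddle slopes down outwards and is about 22 mm lower at radius 70 mm, 33 mm at radius 90 mm. On the paddle it takes about 2 N to start and 3 to 5 N to hold fully open.
- mug: handled stoneware mug, 92 mm tall, 82 mm across; bystander; origin at the centre of its underside
- cup: dark glazed cup without handle, 85 mm tall, 74 mm across; bystander; origin at the centre of its underside
- jar: screw-capped white jar, 85 mm tall, 68 mm across; bystander; origin at the centre of its underside
- brush: glaze brush lying flat, 200 mm long; bystander; origin at the centre of its underside
- loop_tool: loop trimming tool lying flat, wooden handle, 175 mm long; bystander; origin at the centre of its underside
- bowls: stack of three nested dark bowls, 150 mm across, 81 mm tall; bystander; origin at the centre of its underside
- casserole: dark lidded pot with a knob and two lugs, 152 mm across, 130 mm tall; bystander; origin at the centre of its underside

How it is judged:
By the outcome, as a careful person would: the job done as asked, in the order asked, and still so for the second after the job is handed in, while the arm keeps its last pose, push and grip.
It also fails if it takes over 67 s, if anything falls off the work surface, if the arm or the gripper's body presses on something with over 40 N, if the wrist force passes 120 N, or if a joint passes its speed limit or range.

### The arm

A 7-joint arm with a two-finger parallel gripper is mounted at the origin on the work surface. World frame = base frame: x ahead of the robot, y to its left, z up, the work surface at z = 0. Lengths are in m, angles in rad, forces in N, time in s.
With the tool pointing down it reaches from about 0.4 to 0.85 m from the base axis. Payload 6.9 kg.
Tool frame: the origin (TCP) lies between the finger pads; the fingertips stand ctrl.tips_ahead ahead of it and the grasp point (between the pads) lies 8 mm behind it (ctrl.tips_ahead is the distance from the TCP to the fingertips, in m); z points along the fingers, y is the direction in which the jaws open and shut (so a half turn about z gives the same grasp; the last joint's range is limited). The gripper opens to 85 mm and grips with 20 to 120 N. Pads are 22 mm wide; open, the fingers measure 114 mm over their backs; the gripper's body (76 mm by 85 mm) begins 54 mm behind the grasp point. The pads swing forward as they close: fully open they stand 13 mm farther back than shut.
Start: joints at [1.315, 0.507, -0.238, 1.5, 0.126, 1.149, -0.155], TCP at [0.221, -0.585, 0.242] pointing down, gripper open.
Joint ranges: [-3.08, 3.08], [-0.24, 2.05], [-1.43, 1.35], [0, 2.5], [-1.52, 4.66], [0.17, 1.96], [-2.89, 2.89]. Speed limits (rad/s): [2.39, 2.39, 3.14, 3.14, 3.14, 3.14, 3.14].

### API

Orientations are given as [roll, pitch, yaw] about the fixed x, y, z axes, in that order (R = Rz(yaw) Ry(pitch) Rx(roll)).
In Python, from workcell import ctrl gives the robot as it stands.
- The arm moves only by the shell command python3 -m jog 'ROWS' [FORCE]. ROWS is JSON, a list of rows, each an object of numbers: "dx", "dy", "dz": the shift along the world's x, y, z in cm; "ax", "ay", "az": the turn, a rotation vector about the world's x, y, z in degrees; "hand": the opening in per cent of the stroke, from 0 (shut) to 100 (fully open). In form: [{"dx": .., "dy": .., "dz": .., "ax": .., "ay": .., "az": .., "hand": ..}, ...]. A call has exactly 8 rows; each row shifts and turns the commanded pose from where the row before left it; what a row does not reach is not made up. A row lasts 1/8 s, in which the tool goes at most 62.5 mm and 10.7 degrees, less where a joint would pass 70% of its speed; a pose out of reach is approached as far as the arm can. A call with a gripper value outside its range is refused whole. The fingers move at their own pace and stop on an object; FORCE is the grip in N (left out, the last holds). Time passes only in rows, so rows that do not move let the fingers close, or fill a call up. It gives the time, the measured TCP pose, the force and the opening at its end, in the units of the state.
- ctrl.get_obs(): the state, without advancing time (a new reading comes with each control period).
- ctrl.grab_frame(name): name is "scene" or "top" or "wrist"; returns a dict with "image" (420x560x3 uint8, blue, green, red), "depth" (420x560 float32, m along the optical axis (not along the pixel's ray), 0 where there is no reading), "intrinsics" (3x3 intrinsics, pixels), "world_to_cam" (4x4, takes a point from world to camera coordinates). Camera axes: x right, y up, looking along -z (the intrinsics and any distortion apply to the point x, -y, -z); pixel columns grow to the right and rows downward; lengths in m; the calibration is good to about 2 mm. A picture is of the moment at which its call begins.
- ctrl.job_done(): hands the job in, once; it reports no verdict.
The state is a dict: "time_s": time; "joints": joint angles; "qd": joint speeds; "joint_torque": joint torques, N m; "tcp_pos": TCP position; "tool_rot": TCP orientation; "ft_force": force on the tool from outside, world axes, zero at the start; "torque": the same for the moment, N m; "finger_gap": finger opening in m.
Only numpy, scipy, OpenCV 4.12 (cv2) and the standard library are available. Lean on these libraries where they do the work, as an engineer would, in place of code of your own. Each camera call takes 0.05 s, during which the arm holds its last target. There are 200 camera calls.

## Working session

There is one attempt and no reset: what is moved stays moved. The work goes in short steps, Python scripts to look and compute and a shell command to move; the robot and the scene stay as the last step left them, time stands still between calls to the robot, and variables do not carry over. Pictures are saved under pics/ and viewed, about 8 in all and at most 12, crops included, and the job is handed in when it is done.

```bash
mkdir -p pics; ls
python3 - <<'E'
from workcell import ctrl
import cv2, numpy as np
for n in ["scene","top"]:
    f=ctrl.grab_frame(n); cv2.imwrite(f"pics/{n}0.png",f["image"]); np.savez(f"{n}0.npz",**f)
o=ctrl.get_obs(); print(o["time_s"],o["tcp_pos"],o["tool_rot"],o["ft_force"],o["finger_gap"],ctrl.tips_ahead)
E
```

```text
pics
0.1 [ 0.22043866 -0.58436367  0.24149977] [-3.13994857e+00  7.82861353e-07  3.60795362e-01] [-0.54404831 -0.17261398 -0.66521639] 0.08557742270367172 0.011
```

View pics/scene0.png

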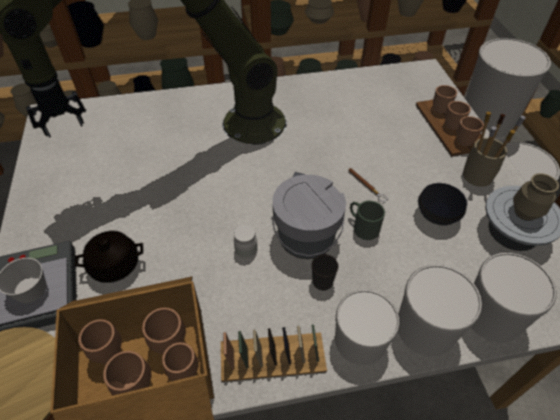

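View pics/top0.png

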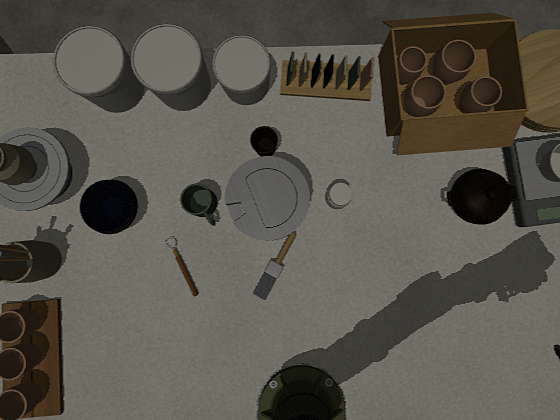

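The scene view shows the bin at about (308,212), with the mug to its right and the cup in front. The top view has the lid at (268,197), a notch-like mark at its left edge around (236,210), the mug at (198,200) and the brush at (275,265). Next I'll measure the lid and notch from depth.

```bash
cat > h.py <<'E'
import numpy as np, cv2
def cloud(f):
    K=f["intrinsics"];d=f["depth"];v,u=np.indices(d.shape)
    p=np.stack([(u-K[0,2])/K[0,0]*d,-(v-K[1,2])/K[1,1]*d,-d,np.ones_like(d)],-1)
    return (p@np.linalg.inv(f["world_to_cam"]).T)[...,:3]
E
python3 - <<'E'
from h import *
for n in ["top","scene"]:
    f=np.load(n+"0.npz"); P=cloud(f); d=f["depth"]
    m=(d>0)&(abs(P[...,2]-.165)<.008)&(abs(P[...,0]-.6)<.25)&(abs(P[...,1]-.1)<.2)
    k,l,s,c=cv2.connectedComponentsWithStats(m.astype(np.uint8)); i=1+np.argmax(s[1:,4]); m=l==i
    q=P[m]; 
    h=cv2.convexHull(q[:,:2].astype(np.float32))[:,0]
    A=np.c_[2*h,np.ones(len(h))]; x=np.linalg.lstsq(A,(h**2).sum(1),rcond=None)[0]
    cen=x[:2]; print(n,s[i],cen,"r",np.sqrt(x[2]+cen@cen),"z",np.median(q[:,2]))
    R=np.hypot(*(P[...,:2]-cen).transpose(2,0,1)); a=np.arctan2(P[...,1]-cen[1],P[...,0]-cen[0])
    for b in np.arange(-180,180,10):
        w=(R>.074)&(R<.094)&(abs(np.degrees(a)-b-5)<5)&(d>0)&(P[...,2]>.08)
        if w.any(): print(b+5,w.sum(),np.round(np.percentile(P[w][:,2],[10,50]),4),end=' | ')
    print()
f=np.load("top0.npz")
cv2.imwrite("pics/lid.png",cv2.resize(f["image"][140:300,160:360],None,fx=4,fy=4,interpolation=2))
P=cloud(f)
for nm,(u,v) in dict(mug=(198,200),handle=(211,220),cup=(264,138),jar=(339,194),bru1=(292,235),bru2=(263,295),notch=(236,210)).items(): print(nm,P[v,u].round(3))
E
```

```text
top [ 225  156   85   85 5315] [0.55676763 0.06945319] r 0.10164115535766664 z 0.16404971582473826
-175 49 [0.1627 0.1643] | -165 53 [0.1625 0.1648] | -155 52 [0.1627 0.1646] | -145 53 [0.163  0.1648] | -135 51 [0.1621 0.1642] | -125 52 [0.1631 0.1647] | -115 51 [0.1623 0.1643] | -105 53 [0.1626 0.1647] | -95 48 [0.1625 0.1646] | -85 52 [0.1625 0.1643] | -75 51 [0.1626 0.1644] | -65 49 [0.1632 0.1645] | -55 51 [0.1625 0.1645] | -45 47 [0.1622 0.1646] | -35 50 [0.1623 0.1642] | -25 51 [0.1631 0.1646] | -15 48 [0.1623 0.1646] | -5 52 [0.1628 0.165 ] | 5 50 [0.1626 0.1645] | 15 47 [0.1627 0.1646] | 25 46 [0.1623 0.1644] | 35 50 [0.1627 0.1646] | 45 52 [0.1629 0.1645] | 55 49 [0.1626 0.165 ] | 65 50 [0.1625 0.1648] | 75 50 [0.1628 0.1647] | 85 50 [0.163  0.1649] | 95 53 [0.1469 0.164 ] | 105 48 [0.1535 0.1554] | 115 52 [0.1534 0.1558] | 125 46 [0.1543 0.1635] | 135 51 [0.1633 0.1648] | 145 53 [0.1625 0.1644] | 155 52 [0.1614 0.1644] | 165 52 [0.1629 0.1647] | 175 54 [0.1628 0.1646] | 
scene [ 273  175   73   58 3218] [0.55748271 0.07017058] r 0.1026882984375422 z 0.16468715365893594
-175
[... 370 characters left out ...]
.1636] | -25 47 [0.086  0.1637] | -15 53 [0.0862 0.1637] | -5 54 [0.0859 0.1643] | 5 45 [0.0895 0.1638] | 15 46 [0.0877 0.1652] | 25 41 [0.0874 0.1654] | 35 39 [0.0915 0.1648] | 45 30 [0.162  0.1658] | 55 31 [0.1635 0.1659] | 65 28 [0.1633 0.1658] | 75 30 [0.1635 0.1657] | 85 28 [0.1635 0.166 ] | 95 22 [0.1633 0.1651] | 105 22 [0.155  0.1569] | 115 26 [0.1538 0.1563] | 125 35 [0.1543 0.1617] | 135 28 [0.1632 0.1652] | 145 27 [0.1633 0.1658] | 155 27 [0.1617 0.1642] | 165 25 [0.1642 0.1661] | 175 26 [0.1631 0.1654] | 
mug [0.573 0.27  0.012]
handle [0.512 0.223 0.071]
cup [0.745 0.082 0.005]
jar [ 0.569 -0.113  0.086]
bru1 [0.468 0.011 0.02 ]
bru2 [0.308 0.095 0.014]
notch [0.529 0.146 0.156]
```

View pics/lid.png

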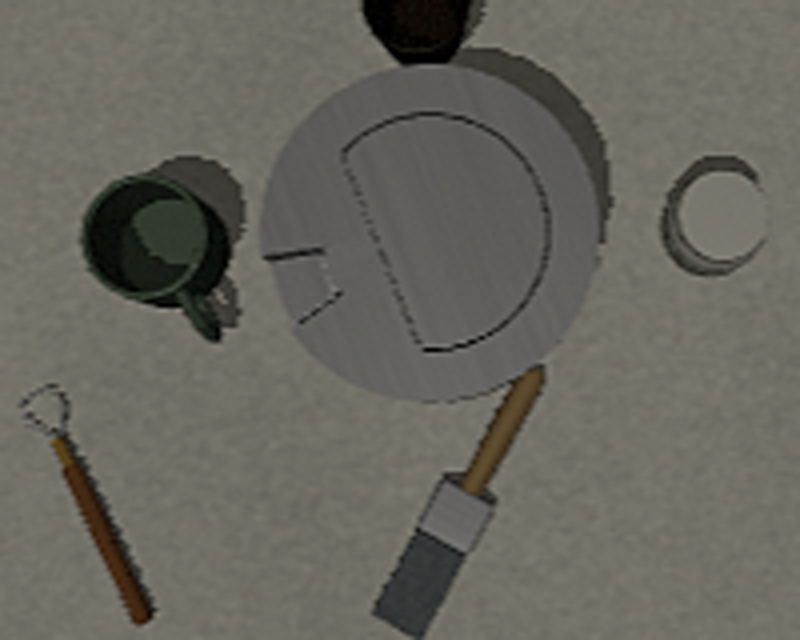

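The notch is at about 112° in world axes: its edges are near 98° and 125°, and the hinge line's normal is 112.5°. The lid centre is (0.557, 0.070) with its top at 0.1645. The jaw axis already lies along 111°, so I'll keep this orientation, shut the gripper and go above the rim at about 175°.

```bash
python3 -m jog '[{"dx":2.25,"dy":3.5,"hand":0},{"dx":2.25,"dy":3.5,"hand":0},{"dx":2.25,"dy":3.5,"hand":0},{"dx":2.25,"dy":3.5,"hand":0},{"dx":2.25,"dy":3.5,"hand":0},{"dx":2.25,"dy":3.5,"hand":0},{"dx":2.25,"dy":3.5,"hand":0},{"dx":2.25,"dy":3.5,"hand":0}]' 40; python3 -m jog '[{"dx":0.9,"dy":4.5,"hand":0},{"dx":0.9,"dy":4.5,"hand":0},{"dx":0.9,"dy":4.5,"hand":0},{"dx":0.9,"dy":4.5,"hand":0},{"dx":0.9,"dy":4.5,"hand":0},{"dx":0.9,"dy":4.5,"hand":0},{"dx":0.9,"dy":4.5,"hand":0},{"dx":0,"dy":0,"hand":0}]'; python3 -c "
from workcell import ctrl
o=ctrl.get_obs();print(o['time_s'],o['tcp_pos'],o['tool_rot'],o['ft_force'],o['finger_gap'],ctrl.tips_ahead)"
```

```text
0.1 [ 0.22043866 -0.58436367  0.24149977] [-3.13994857e+00  7.82861353e-07  3.60795362e-01] [-0.54404831 -0.17261398 -0.66521639] 0.08557742270367172 0.011$[0]: bad value
$[0]: bad value
```

The rows probably need every key, so I'll fill them all in.

```bash
python3 -m jog '[{"dx":2.25,"dy":3.5,"dz":0,"ax":0,"ay":0,"az":0,"hand":0},{"dx":2.25,"dy":3.5,"dz":0,"ax":0,"ay":0,"az":0,"hand":0},{"dx":2.25,"dy":3.5,"dz":0,"ax":0,"ay":0,"az":0,"hand":0},{"dx":2.25,"dy":3.5,"dz":0,"ax":0,"ay":0,"az":0,"hand":0},{"dx":2.25,"dy":3.5,"dz":0,"ax":0,"ay":0,"az":0,"hand":0},{"dx":2.25,"dy":3.5,"dz":0,"ax":0,"ay":0,"az":0,"hand":0},{"dx":2.25,"dy":3.5,"dz":0,"ax":0,"ay":0,"az":0,"hand":0},{"dx":2.25,"dy":3.5,"dz":0,"ax":0,"ay":0,"az":0,"hand":0}]' 40
```

```text
time_s: 1.1
tcp_pos: [0.401, -0.3035, 0.2421]
tool_rot: [-3.141, 0.0, 0.361]
ft_force: [-0.2, 0.1, 0.3]
finger_gap: -0.0003
```

```bash
python3 -m jog '[{"dx":0.86,"dy":4.75,"dz":0,"ax":0,"ay":0,"az":0,"hand":0},{"dx":0.86,"dy":4.75,"dz":0,"ax":0,"ay":0,"az":0,"hand":0},{"dx":0.86,"dy":4.75,"dz":0,"ax":0,"ay":0,"az":0,"hand":0},{"dx":0.86,"dy":4.75,"dz":0,"ax":0,"ay":0,"az":0,"hand":0},{"dx":0.86,"dy":4.75,"dz":0,"ax":0,"ay":0,"az":0,"hand":0},{"dx":0.86,"dy":4.75,"dz":0,"ax":0,"ay":0,"az":0,"hand":0},{"dx":0.86,"dy":4.75,"dz":0,"ax":0,"ay":0,"az":0,"hand":0},{"dx":0.86,"dy":4.75,"dz":0,"ax":0,"ay":0,"az":0,"hand":0}]'
python3 - <<'E'
from h import *
from workcell import ctrl
print(ctrl.tips_ahead)
a=ctrl.grab_frame("wrist")["image"]; b=ctrl.grab_frame("scene")["image"]
b=cv2.resize(b[60:270,220:440],(440,420),interpolation=2)
cv2.imwrite("pics/w1.png",np.hstack([cv2.resize(a,(360,420)) if 0 else a[:, 100:460],b]))
o=ctrl.get_obs();print(o["time_s"],o["tcp_pos"],o["ft_force"])
E
```

```text
time_s: 2.1
tcp_pos: [0.4694, 0.0766, 0.2421]
tool_rot: [3.141, 0.0, 0.36]
ft_force: [0.8, 0.4, 0.6]
finger_gap: 0.0004
0.011
2.2 [0.46953482 0.08117354 0.24241476] [-0.12182061 -0.89235119  0.27469363]
```

View pics/w1.png

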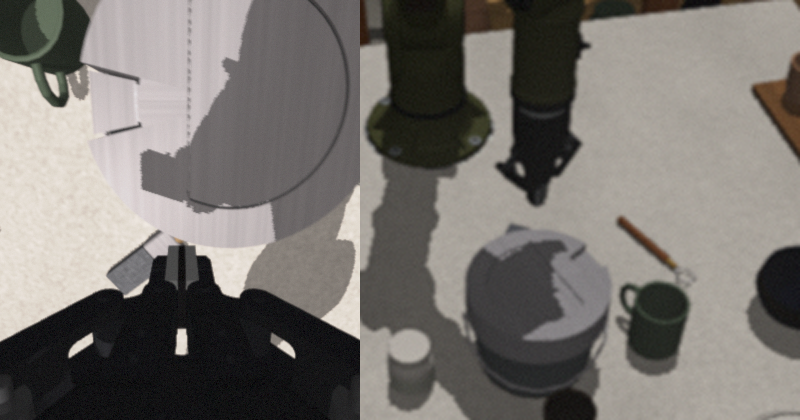

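The wrist view shows the notch at about (115,100), straight to the left, so the jaw axis is radial there. The shut fingertips at (182,255) are just off the rim's front. The scene view shows the finger linkages about 5–6 cm above the tips, well clear. Descending now.

```bash
python3 -m jog '[{"dx":0,"dy":-0.2,"dz":-1.5,"ax":0,"ay":0,"az":0,"hand":0},{"dx":0,"dy":0,"dz":-1.5,"ax":0,"ay":0,"az":0,"hand":0},{"dx":0,"dy":0,"dz":-1.2,"ax":0,"ay":0,"az":0,"hand":0},{"dx":0,"dy":0,"dz":-1.0,"ax":0,"ay":0,"az":0,"hand":0},{"dx":0,"dy":0,"dz":-0.6,"ax":0,"ay":0,"az":0,"hand":0},{"dx":0,"dy":0,"dz":-0.3,"ax":0,"ay":0,"az":0,"hand":0},{"dx":0,"dy":0,"dz":-0.1,"ax":0,"ay":0,"az":0,"hand":0},{"dx":0,"dy":0,"dz":0,"ax":0,"ay":0,"az":0,"hand":0}]'
```

```text
time_s: 3.2
tcp_pos: [0.4695, 0.0733, 0.1805]
tool_rot: [3.141, -0.0, 0.361]
ft_force: [-0.5, -0.2, 0.8]
finger_gap: 0.0002
```

```bash
python3 -m jog '[{"dx":0,"dy":0,"dz":-0.1,"ax":0,"ay":0,"az":0,"hand":0},{"dx":0,"dy":0,"dz":-0.1,"ax":0,"ay":0,"az":0,"hand":0},{"dx":0,"dy":0,"dz":-0.1,"ax":0,"ay":0,"az":0,"hand":0},{"dx":0,"dy":0,"dz":-0.05,"ax":0,"ay":0,"az":0,"hand":0},{"dx":0,"dy":0,"dz":-0.05,"ax":0,"ay":0,"az":0,"hand":0},{"dx":0,"dy":0,"dz":0,"ax":0,"ay":0,"az":0,"hand":0},{"dx":0,"dy":0,"dz":0,"ax":0,"ay":0,"az":0,"hand":0},{"dx":0,"dy":0,"dz":0,"ax":0,"ay":0,"az":0,"hand":0}]'
```

```text
time_s: 4.2
tcp_pos: [0.4694, 0.0733, 0.1763]
tool_rot: [-3.142, -0.0, 0.361]
ft_force: [-0.2, -0.6, -0.0]
finger_gap: -0.0
```

```bash
python3 -m jog '[{"dx":0,"dy":0,"dz":-0.03,"ax":0,"ay":0,"az":0,"hand":0},{"dx":0,"dy":0,"dz":-0.03,"ax":0,"ay":0,"az":0,"hand":0},{"dx":0,"dy":0,"dz":-0.03,"ax":0,"ay":0,"az":0,"hand":0},{"dx":0,"dy":0,"dz":-0.03,"ax":0,"ay":0,"az":0,"hand":0},{"dx":0,"dy":0,"dz":0,"ax":0,"ay":0,"az":0,"hand":0},{"dx":0,"dy":0,"dz":0,"ax":0,"ay":0,"az":0,"hand":0},{"dx":0,"dy":0,"dz":0,"ax":0,"ay":0,"az":0,"hand":0},{"dx":0,"dy":0,"dz":0,"ax":0,"ay":0,"az":0,"hand":0}]'
```

```text
time_s: 5.2
tcp_pos: [0.4695, 0.0733, 0.176]
tool_rot: [3.141, -0.001, 0.361]
ft_force: [-3.9, -1.1, 11.7]
finger_gap: 0.0002
```

Contact with the rim at TCP z 0.176. I'll ease the force off and slide along the rim towards the notch.

```bash
python3 -m jog '[{"dx":0,"dy":0,"dz":0.06,"ax":0,"ay":0,"az":0,"hand":0},{"dx":0.02,"dy":0.4,"dz":0,"ax":0,"ay":0,"az":0,"hand":0},{"dx":0.04,"dy":0.4,"dz":0,"ax":0,"ay":0,"az":0,"hand":0},{"dx":0.06,"dy":0.4,"dz":0,"ax":0,"ay":0,"az":0,"hand":0},{"dx":0.09,"dy":0.4,"dz":0,"ax":0,"ay":0,"az":0,"hand":0},{"dx":0.1,"dy":0.4,"dz":0,"ax":0,"ay":0,"az":0,"hand":0},{"dx":0.12,"dy":0.4,"dz":0,"ax":0,"ay":0,"az":0,"hand":0},{"dx":0.13,"dy":0.35,"dz":0,"ax":0,"ay":0,"az":0,"hand":0}]'
```

```text
time_s: 6.2
tcp_pos: [0.475, 0.0987, 0.176]
tool_rot: [3.139, 0.001, 0.359]
ft_force: [-1.2, -7.6, 10.4]
finger_gap: 0.0002
```

```bash
python3 -m jog '[{"dx":0,"dy":0,"dz":0.07,"ax":0,"ay":0,"az":0,"hand":0},{"dx":0,"dy":0,"dz":0,"ax":0,"ay":0,"az":0,"hand":0},{"dx":0.08,"dy":0.2,"dz":0,"ax":0,"ay":0,"az":0,"hand":0},{"dx":0.08,"dy":0.2,"dz":0,"ax":0,"ay":0,"az":0,"hand":0},{"dx":0.09,"dy":0.2,"dz":0,"ax":0,"ay":0,"az":0,"hand":0},{"dx":0.09,"dy":0.2,"dz":0,"ax":0,"ay":0,"az":0,"hand":0},{"dx":0.1,"dy":0.2,"dz":0,"ax":0,"ay":0,"az":0,"hand":0},{"dx":0.1,"dy":0.2,"dz":0,"ax":0,"ay":0,"az":0,"hand":0}]'
python3 - <<'E'
from h import *
from workcell import ctrl
f=ctrl.grab_frame("top"); P=cloud(f);np.savez("top1.npz",**f)
g=[cv2.cvtColor(i,cv2.COLOR_BGR2GRAY).astype(np.float32) for i in (np.load("top0.npz")["image"],f["image"])]
# bin's far half shift: compare lid far-edge crop
print(cv2.phaseCorrelate(g[0][150:190,225:312].copy(),g[1][150:190,225:312].copy()))
a,b=[cloud(x)[...,2] for x in (np.load("top0.npz"),f)]
m=[(abs(z-.1645)<.006).astype(np.uint8) for z in (a,b)]
for q in m:
    v,u=np.nonzero(q[150:190,220:315]); print(u.min(),u.max(),v.min(),len(u))
E
```

```text
time_s: 7.2
tcp_pos: [0.4805, 0.1129, 0.1764]
tool_rot: [-3.142, -0.0, 0.361]
ft_force: [-0.3, -0.7, 0.4]
finger_gap: 0.0
((0.14067144359832895, 0.18562888151676304), 0.7168544514973958)
6 88 6 2080
8 88 6 1929
```

```bash
python3 -m jog '[{"dx":0,"dy":0,"dz":-0.05,"ax":0,"ay":0,"az":0,"hand":0},{"dx":0.26,"dy":0.4,"dz":0,"ax":0,"ay":0,"az":0,"hand":0},{"dx":0.28,"dy":0.4,"dz":0,"ax":0,"ay":0,"az":0,"hand":0},{"dx":0.3,"dy":0.38,"dz":0,"ax":0,"ay":0,"az":0,"hand":0},{"dx":0.32,"dy":0.37,"dz":0,"ax":0,"ay":0,"az":0,"hand":0},{"dx":0.34,"dy":0.35,"dz":0,"ax":0,"ay":0,"az":0,"hand":0},{"dx":0.36,"dy":0.33,"dz":0,"ax":0,"ay":0,"az":0,"hand":0},{"dx":0,"dy":0,"dz":0,"ax":0,"ay":0,"az":0,"hand":0}]'
```

```text
time_s: 8.25
tcp_pos: [0.4987, 0.1341, 0.1761]
tool_rot: [3.14, 0.001, 0.36]
ft_force: [-1.1, -3.4, 5.6]
finger_gap: 0.0001
```

```bash
python3 -m jog '[{"dx":0.3,"dy":0.28,"dz":0,"ax":0,"ay":0,"az":0,"hand":0},{"dx":0.32,"dy":0.26,"dz":0,"ax":0,"ay":0,"az":0,"hand":0},{"dx":0.32,"dy":0.25,"dz":0,"ax":0,"ay":0,"az":0,"hand":0},{"dx":0.33,"dy":0.23,"dz":0,"ax":0,"ay":0,"az":0,"hand":0},{"dx":0.34,"dy":0.21,"dz":0,"ax":0,"ay":0,"az":0,"hand":0},{"dx":0.35,"dy":0.19,"dz":0,"ax":0,"ay":0,"az":0,"hand":0},{"dx":0.35,"dy":0.17,"dz":0,"ax":0,"ay":0,"az":0,"hand":0},{"dx":0.2,"dy":0.1,"dz":0,"ax":0,"ay":0,"az":0,"hand":0}]'
python3 - <<'E'
from h import *
from workcell import ctrl
a=ctrl.grab_frame("wrist")["image"]; b=ctrl.grab_frame("scene")["image"]
b=cv2.resize(b[150:270,250:375],(440,420),interpolation=2)
cv2.imwrite("pics/w2.png",np.hstack([a[:, 100:460],b]))
o=ctrl.get_obs();print(o["time_s"],o["tcp_pos"],o["ft_force"])
E
```

```text
time_s: 9.25
tcp_pos: [0.5244, 0.1522, 0.1757]
tool_rot: [-3.141, -0.0, 0.361]
ft_force: [-0.4, 0.3, 0.2]
finger_gap: -0.0
9.35 [0.52434855 0.15209859 0.17574407] [ 0.13154819 -0.14850252  0.37334346]
```

View pics/w2.png

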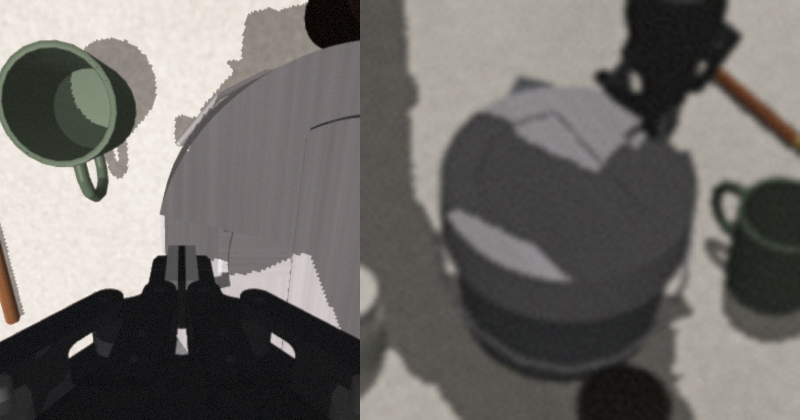

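The force fell to zero and the TCP dropped 0.4 mm, so the fingertip is over the notch. The wrist view agrees: the fingertips at (182,250) sit between the notch's far edge (row ~230) and its inner end (column ~230). Pressing down.

```bash
python3 -m jog '[{"dx":0,"dy":0,"dz":-0.4,"ax":0,"ay":0,"az":0,"hand":0},{"dx":0,"dy":0,"dz":-0.4,"ax":0,"ay":0,"az":0,"hand":0},{"dx":0,"dy":0,"dz":-0.2,"ax":0,"ay":0,"az":0,"hand":0},{"dx":0,"dy":0,"dz":-0.1,"ax":0,"ay":0,"az":0,"hand":0},{"dx":0,"dy":0,"dz":-0.1,"ax":0,"ay":0,"az":0,"hand":0},{"dx":0,"dy":0,"dz":-0.1,"ax":0,"ay":0,"az":0,"hand":0},{"dx":0,"dy":0,"dz":-0.1,"ax":0,"ay":0,"az":0,"hand":0},{"dx":0,"dy":0,"dz":0,"ax":0,"ay":0,"az":0,"hand":0}]'
```

```text
time_s: 10.35
tcp_pos: [0.5242, 0.1518, 0.1619]
tool_rot: [3.141, -0.0, 0.361]
ft_force: [0.2, -1.5, 2.1]
finger_gap: -0.0003
```

The paddle is giving way at about 2 N. I'll keep going down.

```bash
python3 -m jog '[{"dx":0,"dy":0,"dz":-0.2,"ax":0,"ay":0,"az":0,"hand":0},{"dx":0,"dy":0,"dz":-0.2,"ax":0,"ay":0,"az":0,"hand":0},{"dx":0,"dy":0,"dz":-0.2,"ax":0,"ay":0,"az":0,"hand":0},{"dx":0,"dy":0,"dz":-0.2,"ax":0,"ay":0,"az":0,"hand":0},{"dx":0,"dy":0,"dz":-0.2,"ax":0,"ay":0,"az":0,"hand":0},{"dx":0,"dy":0,"dz":-0.2,"ax":0,"ay":0,"az":0,"hand":0},{"dx":0,"dy":0,"dz":-0.2,"ax":0,"ay":0,"az":0,"hand":0},{"dx":0,"dy":0,"dz":0,"ax":0,"ay":0,"az":0,"hand":0}]'
```

```text
time_s: 11.35
tcp_pos: [0.5241, 0.1521, 0.1477]
tool_rot: [-3.141, 0.0, 0.361]
ft_force: [-0.4, -0.2, 2.9]
finger_gap: 0.0004
```

```bash
python3 -m jog '[{"dx":0,"dy":0,"dz":-0.1,"ax":0,"ay":0,"az":0,"hand":0},{"dx":0,"dy":0,"dz":-0.1,"ax":0,"ay":0,"az":0,"hand":0},{"dx":0,"dy":0,"dz":-0.05,"ax":0,"ay":0,"az":0,"hand":0},{"dx":0,"dy":0,"dz":-0.05,"ax":0,"ay":0,"az":0,"hand":0},{"dx":0,"dy":0,"dz":-0.05,"ax":0,"ay":0,"az":0,"hand":0},{"dx":0,"dy":0,"dz":0,"ax":0,"ay":0,"az":0,"hand":0},{"dx":0,"dy":0,"dz":0,"ax":0,"ay":0,"az":0,"hand":0},{"dx":0,"dy":0,"dz":0,"ax":0,"ay":0,"az":0,"hand":0}]'
```

```text
time_s: 12.35
tcp_pos: [0.5241, 0.152, 0.1444]
tool_rot: [-3.142, -0.0, 0.361]
ft_force: [0.0, -0.7, 3.4]
finger_gap: -0.0003
```

```bash
python3 -m jog '[{"dx":0,"dy":0,"dz":-0.05,"ax":0,"ay":0,"az":0,"hand":0},{"dx":0,"dy":0,"dz":-0.05,"ax":0,"ay":0,"az":0,"hand":0},{"dx":0,"dy":0,"dz":-0.05,"ax":0,"ay":0,"az":0,"hand":0},{"dx":0,"dy":0,"dz":0,"ax":0,"ay":0,"az":0,"hand":0},{"dx":0,"dy":0,"dz":0,"ax":0,"ay":0,"az":0,"hand":0},{"dx":0,"dy":0,"dz":0,"ax":0,"ay":0,"az":0,"hand":0},{"dx":0,"dy":0,"dz":0,"ax":0,"ay":0,"az":0,"hand":0},{"dx":0,"dy":0,"dz":0,"ax":0,"ay":0,"az":0,"hand":0}]'
python3 - <<'E'
from h import *
from workcell import ctrl
f=ctrl.grab_frame("scene"); P=cloud(f); c=np.array([.557,.070]); th=np.radians(112); n=np.array([np.cos(th),np.sin(th)])
r=(P[...,:2]-c)@n; t=(P[...,:2]-c)@np.array([-n[1],n[0]])
m=(f["depth"]>0)&(r<.02)&(r>-.08)&(abs(t)<.045)&(P[...,2]>.15)&(P[...,2]<.24)
print(m.sum())
for lo in np.arange(-.08,.03,.01):
    w=m&(r>lo)&(r<lo+.01)
    if w.any(): print(round(lo+.005,3),w.sum(),np.median(P[w][:,2]).round(4))
w=m&(r>-.05); k=np.polyfit(r[w],P[w][:,2],1); print("angle",np.arctan(-k[0]))
E
```

```text
time_s: 13.35
tcp_pos: [0.5241, 0.152, 0.1429]
tool_rot: [-3.142, -0.0, 0.361]
ft_force: [0.6, -0.4, 3.2]
finger_gap: -0.0003
672
-0.075 87 0.1651
-0.065 44 0.1657
-0.055 57 0.2033
-0.045 74 0.199
-0.035 74 0.1945
-0.025 69 0.1898
-0.015 69 0.1855
-0.005 63 0.1808
0.005 71 0.176
0.015 64 0.1714
angle 0.4282306727945077
```

The flap is at about 0.43 rad, so it needs roughly 4 mm more.

```bash
python3 -m jog '[{"dx":0,"dy":0,"dz":-0.1,"ax":0,"ay":0,"az":0,"hand":0},{"dx":0,"dy":0,"dz":-0.1,"ax":0,"ay":0,"az":0,"hand":0},{"dx":0,"dy":0,"dz":-0.05,"ax":0,"ay":0,"az":0,"hand":0},{"dx":0,"dy":0,"dz":-0.05,"ax":0,"ay":0,"az":0,"hand":0},{"dx":0,"dy":0,"dz":0,"ax":0,"ay":0,"az":0,"hand":0},{"dx":0,"dy":0,"dz":0,"ax":0,"ay":0,"az":0,"hand":0},{"dx":0,"dy":0,"dz":0,"ax":0,"ay":0,"az":0,"hand":0},{"dx":0,"dy":0,"dz":0,"ax":0,"ay":0,"az":0,"hand":0}]'
```

```text
time_s: 14.4
tcp_pos: [0.5241, 0.152, 0.1399]
tool_rot: [-3.142, -0.0, 0.361]
ft_force: [-0.2, -0.1, 3.1]
finger_gap: 0.0001
```

```bash
python3 -m jog '[{"dx":0,"dy":0,"dz":-0.03,"ax":0,"ay":0,"az":0,"hand":0},{"dx":0,"dy":0,"dz":-0.03,"ax":0,"ay":0,"az":0,"hand":0},{"dx":0,"dy":0,"dz":-0.03,"ax":0,"ay":0,"az":0,"hand":0},{"dx":0,"dy":0,"dz":0,"ax":0,"ay":0,"az":0,"hand":0},{"dx":0,"dy":0,"dz":0,"ax":0,"ay":0,"az":0,"hand":0},{"dx":0,"dy":0,"dz":0,"ax":0,"ay":0,"az":0,"hand":0},{"dx":0,"dy":0,"dz":0,"ax":0,"ay":0,"az":0,"hand":0},{"dx":0,"dy":0,"dz":0,"ax":0,"ay":0,"az":0,"hand":0}]'
```

```text
time_s: 15.4
tcp_pos: [0.5241, 0.152, 0.139]
tool_rot: [-3.142, 0.0, 0.361]
ft_force: [-0.7, -1.2, 2.5]
finger_gap: 0.0002
```

```bash
python3 -m jog '[{"dx":0,"dy":0,"dz":-0.03,"ax":0,"ay":0,"az":0,"hand":0},{"dx":0,"dy":0,"dz":-0.03,"ax":0,"ay":0,"az":0,"hand":0},{"dx":0,"dy":0,"dz":-0.03,"ax":0,"ay":0,"az":0,"hand":0},{"dx":0,"dy":0,"dz":0,"ax":0,"ay":0,"az":0,"hand":0},{"dx":0,"dy":0,"dz":0,"ax":0,"ay":0,"az":0,"hand":0},{"dx":0,"dy":0,"dz":0,"ax":0,"ay":0,"az":0,"hand":0},{"dx":0,"dy":0,"dz":0,"ax":0,"ay":0,"az":0,"hand":0},{"dx":0,"dy":0,"dz":0,"ax":0,"ay":0,"az":0,"hand":0}]'
cat > chk.py <<'E'
from h import *
from workcell import ctrl
f=ctrl.grab_frame("scene"); P=cloud(f); c=np.array([.557,.070]); th=np.radians(112); n=np.array([np.cos(th),np.sin(th)])
r=(P[...,:2]-c)@n; t=(P[...,:2]-c)@np.array([-n[1],n[0]])
w=(f["depth"]>0)&(r<.02)&(r>-.05)&(abs(t)<.045)&(P[...,2]>.15)&(P[...,2]<.24)
k=np.polyfit(r[w],P[w][:,2],1); print("angle",np.arctan(-k[0]))
cv2.imwrite("pics/end.png",cv2.resize(f["image"][130:290,200:420],(800,582),interpolation=2))
E
python3 chk.py
```

```text
time_s: 16.4
tcp_pos: [0.5242, 0.1519, 0.1382]
tool_rot: [3.141, -0.0, 0.361]
ft_force: [-0.0, -0.6, 5.1]
finger_gap: 0.0002
angle 0.4962313713302138
```

It may just have met the stop: 5.1 N and 0.496 rad. A small further press will confirm.

```bash
python3 -m jog '[{"dx":0,"dy":0,"dz":-0.03,"ax":0,"ay":0,"az":0,"hand":0},{"dx":0,"dy":0,"dz":0,"ax":0,"ay":0,"az":0,"hand":0},{"dx":0,"dy":0,"dz":0,"ax":0,"ay":0,"az":0,"hand":0},{"dx":0,"dy":0,"dz":0,"ax":0,"ay":0,"az":0,"hand":0},{"dx":0,"dy":0,"dz":0,"ax":0,"ay":0,"az":0,"hand":0},{"dx":0,"dy":0,"dz":0,"ax":0,"ay":0,"az":0,"hand":0},{"dx":0,"dy":0,"dz":0,"ax":0,"ay":0,"az":0,"hand":0},{"dx":0,"dy":0,"dz":0,"ax":0,"ay":0,"az":0,"hand":0}]'; python3 chk.py
python3 - <<'E'
from h import *
from workcell import ctrl
f=ctrl.grab_frame("top"); P=cloud(f); m=(f["depth"]>0)&(abs(P[...,2]-.165)<.008)&(abs(P[...,0]-.6)<.25)&(abs(P[...,1]-.07)<.103)&(P[...,0]>.6)
h=P[m][:,:2]; Q=cloud(np.load("top0.npz")); m0=(abs(Q[...,2]-.165)<.008)&(abs(Q[...,0]-.6)<.25)&(abs(Q[...,1]-.07)<.103)&(Q[...,0]>.6)
for q in (Q[m0],P[m]): print(len(q),np.percentile(q[:,0],99.5),np.percentile(q[:,1],[.5,99.5]))
print(ctrl.get_obs()["ft_force"])
E
```

```text
time_s: 17.45
tcp_pos: [0.5242, 0.1518, 0.1381]
tool_rot: [3.141, -0.0, 0.361]
ft_force: [0.1, -1.1, 6.3]
finger_gap: -0.0
angle 0.5030188418955557
1300 0.6574201937200091 [-0.01656587  0.15571995]
953 0.6575493217544305 [-0.0177135  0.1507863]
[-0.81722576 -1.757792    5.51854559]
```

View pics/end.png

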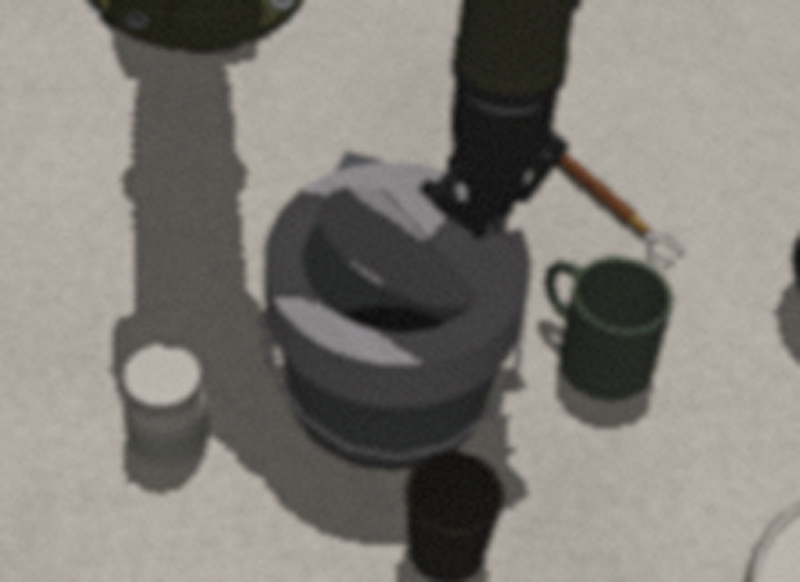

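The flap stands tipped up at (380,250) with the opening showing below it. The bin hasn't moved, the neighbours are in place, and the stop is confirmed: the force rises with almost no further travel. One more slight press for margin, then I'll hand in.

```bash
python3 -m jog '[{"dx":0,"dy":0,"dz":-0.02,"ax":0,"ay":0,"az":0,"hand":0},{"dx":0,"dy":0,"dz":0,"ax":0,"ay":0,"az":0,"hand":0},{"dx":0,"dy":0,"dz":0,"ax":0,"ay":0,"az":0,"hand":0},{"dx":0,"dy":0,"dz":0,"ax":0,"ay":0,"az":0,"hand":0},{"dx":0,"dy":0,"dz":0,"ax":0,"ay":0,"az":0,"hand":0},{"dx":0,"dy":0,"dz":0,"ax":0,"ay":0,"az":0,"hand":0},{"dx":0,"dy":0,"dz":0,"ax":0,"ay":0,"az":0,"hand":0},{"dx":0,"dy":0,"dz":0,"ax":0,"ay":0,"az":0,"hand":0}]'; python3 -c "
from workcell import ctrl
ctrl.job_done()"
```

```text
time_s: 18.55
tcp_pos: [0.5242, 0.1518, 0.138]
tool_rot: [3.141, -0.0, 0.361]
ft_force: [-0.7, -1.6, 7.4]
finger_gap: -0.0
the job is handed in; nothing more can be done
```

The flap is tipped fully open and the shut fingertip is still holding it there. I touched down on the rim at its front and slid along it to the notch, about 112° round in world axes. There the force fell to zero and the tip dropped slightly, and I pressed the paddle down to its stop.

- **Flap angle:** it measured 0.503 rad from depth at the last picture, against a 0.5 rad stop. I then pressed 0.2 mm further, and the holding force at the end was about 7 N with almost no further travel.
- **Bin:** its far rim edge agreed to about 0.1 mm in x and 1 mm in y before and after. One side could not be compared because the arm hid it.
- **Bystanders:** the mug, cup, jar and loop tool looked undisturbed in the last picture. It did not show the casserole or more than a sliver of the bowls, and I did not look for the brush in it; the arm stayed above all of them.
- **Rim contact:** the first part of the slide was heavier than I meant, about 10 N down and 8 N sideways. I eased it, and a top view showed no clear bin movement (under half a pixel, about 1 mm). The middle stretch was then barely touching, at 0.4 N, until I lowered it again.
- **Time:** 18.6 s of the 67 s allowed.

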